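Find the heavy side of a belt pulley on the balancing stand and hold it down

ROBOT

A 6-joint arm with a two-finger parallel gripper is mounted at the origin on the work surface. World frame = base frame: x ahead of the robot, y to its left, z up, the work surface at z = 0. Lengths are in m, angles in degrees, forces in N, time in s.
With the tool pointing down it reaches from about 0.4 to 0.825 m from the base axis. Payload 7 kg.
Tool frame: the origin (TCP) lies at the centre of the arm's flange, where the gripper is bolted on; the fingertips stand 178 mm ahead of it and the grasp point (between the pads) lies 159 mm ahead of it (r.tips_ahead is the z of the fingertips in the tool frame, in m); z points along the fingers, y is the line along which they close (so a half turn about z gives the same grasp; the last joint's range is limited). The gripper opens to 88 mm and grips with 3 to 60 N. Pads are 19 mm wide; open, the fingers measure 130 mm over their backs; the gripper's body (78 mm by 193 mm) begins 47 mm behind the grasp point.
Start: joints at [86.637, 20.546, 0.682, 0, -70.136, -16.507], TCP at [0.229, 0.635, 0.405] pointing down, gripper open.
Joint ranges: [-176.03, 176.03], [-82.01, 121.73], [-58.28, 71.71], [-173.87, 95.51], [-174.79, -0.11], [-173.66, 173.66]. Speed limits (degrees/s): [136.94, 136.94, 172.46, 180, 180, 180].

INTERFACE

Orientations are given as [roll, pitch, yaw] about the fixed x, y, z axes, in that order (R = Rz(yaw) Ry(pitch) Rx(roll)).
In Python, from plant import r gives the robot as it stands. The module is installed in compiled form; this text tells all that it offers.
- The arm moves only by the shell command python3 -m pendant 'ROWS' [FORCE]. ROWS is JSON, a list that holds one entry, the list of rows, each a list of 7 numbers: the shift along the tool's x, y, z in m, then the turn, a rotation vector about the tool's x, y, z in degrees, then the gripper command: -1 is shut, 1 is fully open, values between are in proportion. A call has 1 to 5 rows; each row is the pose to reach, as a shift and turn from the pose commanded when the call began, along the tool's axes at that moment; what a row does not reach only later rows make up. A row lasts 1/10 s, in which the tool goes at most 50 mm and 8.59 degrees, less where a joint would pass 70% of its speed; a pose out of reach is approached as far as the arm can. A call with a gripper value outside its range is refused whole. The fingers move at their own pace and stop on an object; FORCE is the grip in N (left out, the last holds). Time passes only in rows, so rows that repeat a pose let the fingers close. It gives the time, the measured TCP pose, the force, the opening and the grip force at its end, in the units of the state.
- r.get_state(): the state, without advancing time (a new reading comes with each control period).
- r.capture(name): name is "scene" or "top" or "wrist"; returns the picture (480x640x3 uint8, red, green, blue); there is no depth.
- r.camera_params(name): a dict with "fx", "fy", "cx", "cy" (pixels), "R" (3x3) and "t" (3): a world point X has camera coordinates R X + t. Camera axes: x right, y down, z forward; pixel columns grow to the right and rows downward; lengths in m; the calibration is good to about 2 mm. A picture is of the moment at which its call begins: read the wrist's pose just before it. camera_params takes no time and is no camera call; for the wrist camera it gives the pose at the moment of the call.
- r.close_job(): hands the job in; it is judged then, once.
The state is a dict: "time_s": time; "joints": joint angles; "qd": joint speeds; "joint_torque": joint torques, N m; "tcp_pos": TCP position; "eef_rot": TCP orientation; "contact_force": force on the tool from outside, world axes, zero at the start; "moment": the same for the moment, N m; "gripper_width": finger opening in m; "gripper_force": force on a finger pad.
Only numpy, scipy, OpenCV 4.12 (cv2) and the standard library are available. Lean on these libraries where they do the work, as an engineer would, in place of code of your own. Each camera call takes 0.05 s, during which the arm holds its last target. There are 200 camera calls.

TASK

The grey belt pulley on the blue balancing stand is out of balance, but nothing on it shows where. Turn it by hand, raising its heavy side about level with the axle at least once so that you feel it pull back (let go there, it swings back), and so find the heavy side; then turn the heavy side straight down under the axle and finish with the pulley still, held in your grip on its rim. Do not disturb the other things on the bench.

Things in the scene. Friction and masses are not known exactly. Their poses are not given: they have to be found in the camera images.
- stand: blue steel stand, fixed: base 150 (x) x 240 (y) x 14 mm, two posts 14 mm thick and 36 mm wide at x = +-52 mm carrying 42 mm bearings up to z = 151 mm. Origin: centre of its underside, on the bench; x along the pulley's axle, z up; its place varies and it is turned up to 0.45 rad
- hub (a point): centre of the pulley on its axle, 130 mm above the stand's origin, axes as the stand's. The greased bearing resists with 0.13 N m dry friction plus 0.08 N m per rad/s, alike both ways: let go with the heavy side 40 to 140 degrees from straight down, the pulley creeps down in 1 to 4 s, with no overshoot, and stops 25 to 40 degrees short of straight down on the side it came from
- pulley (a joint): angle of the pulley about the stand's x axis, rad, unlimited (may count past +-pi). 0: yellow mark on top; positive turns the top towards the stand's -y, so the mark lies in direction (0, -sin, cos) from the hub. With the heavy side within 25 degrees of straight down or of straight up it stays where it is left; as the job begins it may still be creeping
- mark (a point): yellow mark on the rim (also a stripe on both faces), 85 mm from the axle. The pulley: disc of 170 mm diameter, 24 mm thick along x, flat sides free to grip near the rim; its rim groove is 8 mm wide, 10 mm deep. A lead plug hidden inside, 48 mm from the axle, each time in another direction from the mark, pulls with 0.2 to 0.29 N m when level with the axle
- nut: brass nut, 26 mm diameter, 11 mm high, loose on the stand's base; leave alone
- wrench: steel wrench lying on the bench; leave alone
- hammer: hammer lying on the bench; leave alone
- oil: red oil bottle, 60 mm diameter, 150 mm high, standing; origin at its foot; leave alone
- grease: green tin, 80 mm diameter, 80 mm high; origin at its foot; leave alone
- collar: steel ring, 70 mm diameter, 30 mm high; leave alone
- stub: copper bar, 40 mm diameter, 110 mm long, lying; leave alone

How it is judged:
By the outcome, as a careful person would: the job done as asked, in the order asked, and still so for the second after the job is handed in, while the arm keeps its last pose, push and grip.
It also fails if it takes over 72 s, if anything falls off the work surface, if the arm or the gripper's body presses on something with over 40 N, if the wrist force passes 120 N, or if a joint passes its speed limit or range.

## Working session

There is one attempt and no reset: what is moved stays moved. The work goes in short steps, Python scripts to look and compute and a shell command to move; the robot and the scene stay as the last step left them, time stands still between calls to the robot, and variables do not carry over. Pictures are saved under pics/ and viewed, at most 10 in all, crops included, and the job is handed in when it is done.

```bash
mkdir -p pics; ls; python3 - <<'E'
from plant import r
import cv2
for n in ("scene","top"):
    cv2.imwrite(f"pics/{n}0.png",r.capture(n)[:,:,::-1]); p=r.camera_params(n); print(n,p)
print(r.get_state())
E
```

```text
pics
scene {'fx': 526.1900771450535, 'fy': 526.1900771450535, 'cx': 307.92196613406594, 'cy': 235.05244365415288, 'R': array([[-0.36189431,  0.93205433, -0.01752811],
       [ 0.62953349,  0.23047873, -0.74200211],
       [-0.68754643, -0.27956087, -0.67016836]]), 't': array([ 0.16416256, -0.18978182,  1.64512666])}
top {'fx': 585.2799521450461, 'fy': 585.2799521450461, 'cx': 320.403045162008, 'cy': 251.13516220281804, 'R': array([[ 0.0258631 , -0.99965513, -0.00455117],
       [-0.98282675, -0.02459509, -0.18288427],
       [ 0.18270927,  0.00920297, -0.98312391]]), 't': array([0.01595567, 0.48091057, 1.40285437])}
{'time_s': 0.1, 'joints': array([ 8.66375129e+01,  2.05879976e+01,  6.39329560e-01, -1.80470156e-02,
       -7.01348566e+01, -1.65066677e+01]), 'qd': array([ 0.00652735, -0.08990374,  0.17219751,  0.05209524, -0.04402391,
        0.07315199]), 'joint_torque': array([-2.09804799e-03, -5.84165025e+01,  2.93751115e+01,  7.01558948e+00,
        1.01555165e-02, -5.16831676e-05]), 'tcp_pos': array([0.22936027, 0.63466125, 0.40381   ]), 'eef_rot': array([ 1.79915097e+02, -7.46685280e-03, -1.98752941e+01]), 'contact_force': array([-0.74552427,  0.87843179,  0.39507431]), 'moment': array([ 0.00758919,  0.01544085, -0.0089143 ]), 'gripper_force': 0.0, 'gripper_width': 0.08752048326059553}
```

View pics/scene0.png

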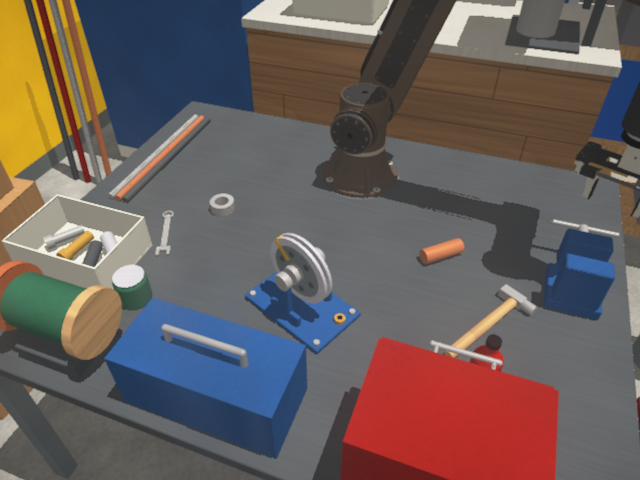

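View pics/top0.png

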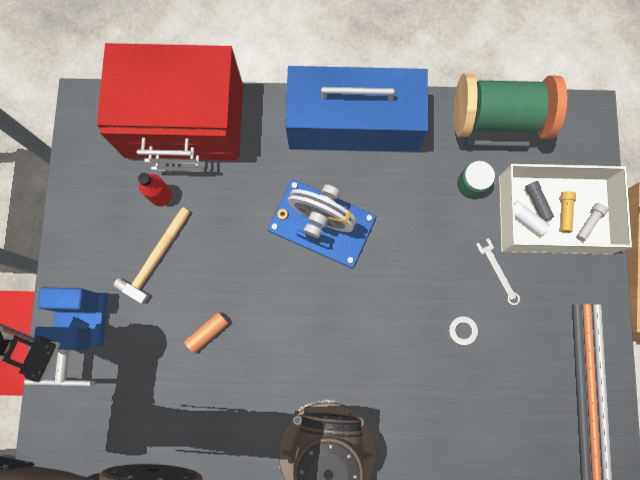

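The stand base in the top view spans corners of about (293,181), (376,216), (355,268) and (268,230). The yellow stripe is at about (281,243) in the scene view, on the pulley's +x face.

```bash
cat > h.py <<'E'
import numpy as np,cv2,json
from plant import r
def cam(n):
    p=r.camera_params(n); return p,-p["R"].T@p["t"]
def rays(p,uv):
    uv=np.atleast_2d(uv).astype(float)
    d=np.c_[(uv[:,0]-p["cx"])/p["fx"],(uv[:,1]-p["cy"])/p["fy"],np.ones(len(uv))]
    return d@p["R"]
def onplane(n,uv,pt,nrm):
    p,c=cam(n); d=rays(p,uv); return c+d*(((pt-c)@nrm)/(d@nrm))[:,None]
def proj(n,X):
    p,_=cam(n); q=np.atleast_2d(X)@p["R"].T+p["t"]; return np.c_[p["fx"]*q[:,0]/q[:,2]+p["cx"],p["fy"]*q[:,1]/q[:,2]+p["cy"]]
def stand():
    s=json.load(open("stand.json")); a=s["yaw"]; 
    return np.array(s["o"]),np.array([[np.cos(a),-np.sin(a),0],[np.sin(a),np.cos(a),0],[0,0,1]])
def mark(im=None):
    """pulley angle (deg) from stripe on +x face in scene view"""
    t=r.get_state()["time_s"]
    if im is None: im=r.capture("scene")
    o,R=stand(); hub=o+[0,0,.13]
    hsv=cv2.cvtColor(im,cv2.COLOR_RGB2HSV); m=cv2.inRange(hsv,(18,110,80),(34,255,255))
    v,u=np.nonzero(m); 
    X=(onplane("scene",np.c_[u,v],hub+R[:,0]*.012,R[:,0])-hub)@R
    rad=np.hypot(X[:,1],X[:,2]); k=(rad>.035)&(rad<.087)
    if k.sum()<4: return t,None,int(k.sum())
    y,z=X[k,1],X[k,2]; w=np.arctan2(-(y/rad[k]).mean(),(z/rad[k]).mean())
    return round(t,2),round(float(np.degrees(w)),1),int(k.sum())
E
python3 - <<'E'
from h import *
im=cv2.imread("pics/top0.png"); hsv=cv2.cvtColor(im,cv2.COLOR_BGR2HSV)
m=cv2.inRange(hsv,(100,120,60),(125,255,255)); k=np.zeros_like(m); k[165:285,250:395]=255; m&=k
cs,_=cv2.findContours(m,0,2); c=np.vstack([q for q in cs if len(q)>15])[:,0]
X=onplane("top",c,np.array([0,0,.014]),np.array([0,0,1.]))
(cx,cy),(w,h),a=cv2.minAreaRect((X[:,:2]*1000).astype(np.float32)); print(cx,cy,w,h,a)
b=cv2.boxPoints(((cx,cy),(w,h),a)); e=[b[1]-b[0],b[2]-b[1]]; e=min(e,key=np.linalg.norm); e=e*np.sign(e[0])
yaw=float(np.arctan2(e[1],e[0])); json.dump({"o":[cx/1000,cy/1000,0],"yaw":yaw},open("stand.json","w")); print(np.degrees(yaw))
o,R=stand(); 
im=cv2.imread("pics/scene0.png"); print(mark(im[:,:,::-1].copy())); print(mark()); 
ov=im.copy()
for P in proj("scene",[o+R@np.array(q) for q in [(0.012,-.085*np.sin(t),.13+.085*np.cos(t)) for t in np.arange(0,6.28,.2)]+[(.075,.12,.014),(.075,-.12,.014),(-.075,.12,.014),(-.075,-.12,.014)]]):
    cv2.circle(ov,tuple(int(x) for x in P),1,(0,0,255),-1)
cv2.imwrite("pics/ov.png",cv2.resize(ov[200:360,220:380],None,fx=3,fy=3))
# tools: desired TCP for grasp at top
hub=o+[0,0,.13]; print(hub)
from scipy.spatial.transform import Rotation as Ro
print(Ro.from_euler("xyz",[179.915,0,-19.875],degrees=True).as_matrix().round(3))
E
```

```text
559.9472045898438 27.507705688476562 238.7205810546875 148.68312072753906 67.15177154541016
-22.848219037932424
(0.1, 55.5, 60)
(0.1, 60.8, 60)
[0.5599472  0.02750771 0.13      ]
[[ 0.94  -0.34  -0.001]
 [-0.34  -0.94  -0.001]
 [ 0.     0.001 -1.   ]]
```

View pics/ov.png

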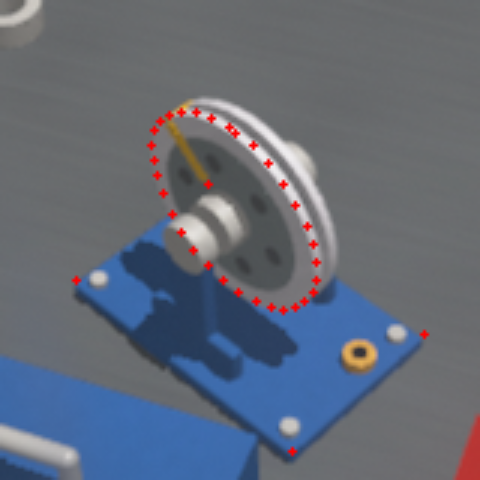

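The overlay fits the base, and the pulley is creeping in the positive direction (55.5 to 60.8 degrees). I'm starting the approach now and will watch the creep as I go.

```bash
cat >> h.py <<'E'
from scipy.spatial.transform import Rotation as Ro
def goal(psi,rad,dx=0.,lag=0):
    """tool-frame shift (m) and rotvec (deg) to put grasp point at radius rad, tool tilted psi deg (pulley sense)"""
    s=r.get_state(); o,R=stand(); a=np.radians(psi); n=R@np.array([0,-np.sin(a),np.cos(a)])
    P=o+[0,0,.13]+n*(rad+.159)+R[:,0]*dx; y=-R[:,0]; z=-n; T=np.c_[np.cross(y,z),y,z]
    C=Ro.from_euler("xyz",s["eef_rot"],degrees=True).as_matrix()
    print(psi,rad,"shift",(C.T@(P-s["tcp_pos"])).round(3),"turn",Ro.from_matrix(C.T@T).as_rotvec(degrees=True).round(1))
def st():
    s=r.get_state(); o,R=stand(); print({k:np.round(s[k],3).tolist() for k in("time_s","joints","tcp_pos","contact_force","moment","gripper_width","gripper_force")})
    d=(s["tcp_pos"]-o-[0,0,.13])@R; print("tcp in hub frame",d.round(4),"psi",np.degrees(np.arctan2(-d[1],d[2])).round(1),"r",np.hypot(d[1],d[2]).round(4)-.159)
E
M='python3 -m pendant'
$M '[[[0.517,0.458,-0.02,0,0,93,1],[0.517,0.458,-0.02,0,0,93,1],[0.517,0.458,-0.02,0,0,93,1],[0.517,0.458,-0.02,0,0,93,1],[0.517,0.458,-0.02,0,0,93,1]]]'
python3 -c "
from h import *
print(mark());goal(0,.1);st()"
```

```text
time_s: 0.65
tcp_pos: [0.3495, 0.4134, 0.4118]
eef_rot: [180.0, -0.0, -63.2]
contact_force: [0.8, 0.4, -0.6]
gripper_width: 0.088
gripper_force: 0.0
(0.65, 99.0, 53)
0 0.1 shift [ 0.434 -0.02   0.024] turn [ 0.  -0.1 49. ]
{'time_s': 0.7, 'joints': [70.157, 7.41, -15.851, 0.003, -66.834, -43.993], 'tcp_pos': [0.351, 0.408, 0.412], 'contact_force': [-0.345, -5.803, -1.191], 'moment': [-1.154, 0.1, -0.026], 'gripper_width': 0.088, 'gripper_force': 0.0}
tcp in hub frame [-0.3402  0.2698  0.2824] psi -43.7 r 0.2315
```

```bash
M='python3 -m pendant'
$M '[[[0.434,-0.02,0,0,0,49,1],[0.434,-0.02,0,0,0,49,1],[0.434,-0.02,0,0,0,49,1],[0.434,-0.02,0,0,0,49,1],[0.434,-0.02,0,0,0,49,1]]]'
python3 -c "
from h import *
print(mark());goal(0,.11);st()"
```

```text
time_s: 1.2
tcp_pos: [0.4737, 0.1966, 0.4121]
eef_rot: [-180.0, 0.0, -106.1]
contact_force: [1.6, 0.9, 0.6]
gripper_width: 0.0877
gripper_force: 0.0
(1.2, 123.5, 17)
0 0.11 shift [ 0.133 -0.128  0.013] turn [-0.  -0.1  6. ]
{'time_s': 1.25, 'joints': [43.932, 4.906, -18.824, 0.067, -66.347, -60.8], 'tcp_pos': [0.476, 0.192, 0.412], 'contact_force': [2.813, -3.156, 0.814], 'moment': [-0.449, -0.378, -0.019], 'gripper_width': 0.088, 'gripper_force': 0.0}
tcp in hub frame [-0.1413  0.1187  0.2819] psi -22.8 r 0.1469
```

```bash
M='python3 -m pendant'
$M '[[[0.133,-0.128,0,0,0,6,1],[0.133,-0.128,0,0,0,6,1],[0.133,-0.128,0,0,0,6,1],[0.133,-0.128,0,0,0,6,1],[0.133,-0.128,0,0,0,6,1]]]'
python3 -c "
from h import *
im=r.capture('scene');print(mark(im));goal(0,.068);st()
w=r.capture('wrist')
cv2.imwrite('pics/a.png',np.hstack([cv2.resize(im[190:370,220:400],(480,480)),cv2.resize(w,None,fx=.5,fy=.5,).repeat(1,0) if 0 else cv2.copyMakeBorder(cv2.resize(w,(320,240)),0,240,0,0,0)])[:,:,::-1])"
```

```text
time_s: 1.75
tcp_pos: [0.5615, 0.0324, 0.4112]
eef_rot: [180.0, -0.1, -112.0]
contact_force: [-1.1, 0.8, -1.2]
gripper_width: 0.088
gripper_force: 0.0
(1.8, None, 0)
0 0.068 shift [ 0.006 -0.002  0.054] turn [ 0.1 -0.1  0.8]
{'time_s': 1.8, 'joints': [23.408, 9.696, -13.239, -0.002, -67.138, -45.411], 'tcp_pos': [0.561, 0.034, 0.411], 'contact_force': [-0.769, 0.033, 0.129], 'moment': [0.14, -0.04, -0.012], 'gripper_width': 0.087, 'gripper_force': 0.0}
tcp in hub frame [-0.0017  0.0061  0.2812] psi -1.2 r 0.12229999999999999
```

View pics/a.png

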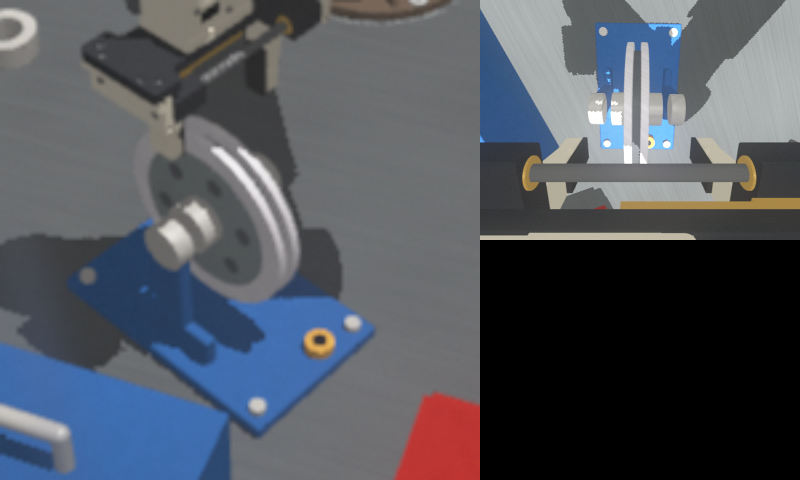

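The scene view shows the gripper above the rim with the fingers straddling it. The mark is now hidden behind the near bearing, around pixel (185,225) of the crop. The creep rates suggest the heavy side is about 12 degrees ahead of the mark. I'm descending to grip.

```bash
M='python3 -m pendant'
$M '[[[0.006,-0.002,0.02,0,0,1,1],[0.006,-0.002,0.04,0,0,1,1],[0.006,-0.002,0.054,0,0,1,1],[0.006,-0.002,0.054,0,0,1,1],[0.006,-0.002,0.054,0,0,1,1]]]'
$M '[[[0,0,0,0,0,0,-1],[0,0,0,0,0,0,-1],[0,0,0,0,0,0,-1],[0,0,0,0,0,0,-1],[0,0,0,0,0,0,-1]]]' 30
python3 -c "
from h import *
st(); goal(0,.068)
for p in(-15,-30,-45,-60): goal(p,.068)"
```

```text
time_s: 2.35
tcp_pos: [0.5597, 0.0302, 0.3584]
eef_rot: [-180.0, -0.0, -112.7]
contact_force: [0.5, -0.4, 0.1]
gripper_width: 0.0876
gripper_force: 0.0
time_s: 2.85
tcp_pos: [0.5598, 0.0292, 0.3581]
eef_rot: [-180.0, 0.0, -112.8]
contact_force: [-0.3, 0.4, -0.1]
gripper_width: 0.0533
gripper_force: 0.0
{'time_s': 2.85, 'joints': [22.996, 11.881, -17.79, -0.0, -60.314, -45.815], 'tcp_pos': [0.56, 0.029, 0.358], 'contact_force': [-0.319, 0.419, -0.072], 'moment': [0.091, -0.128, 0.014], 'gripper_width': 0.053, 'gripper_force': 0.0}
tcp in hub frame [-0.0008  0.0015  0.2281] psi -0.4 r 0.0691
0 0.068 shift [ 0.002 -0.001  0.001] turn [-0.  0.  0.]
-15 0.068 shift [-0.057 -0.001  0.009] turn [-0. 15.  0.]
-30 0.068 shift [-0.112 -0.001  0.032] turn [-0. 30.  0.]
-45 0.068 shift [-0.159 -0.001  0.068] turn [-0. 45.  0.]
-60 0.068 shift [-0.195 -0.001  0.115] turn [-0. 60.  0.]
```

```bash
M='python3 -m pendant'
$M '[[[0,0,0,0,0,0,-1],[0,0,0,0,0,0,-1],[0,0,0,0,0,0,-1],[0,0,0,0,0,0,-1],[0,0,0,0,0,0,-1]]]' 30
$M '[[[0,0,0,0,0,0,-1],[0,0,0,0,0,0,-1],[-0.0119,0,0.0003,0,3,0,-1],[-0.0237,0,0.0012,0,6,0,-1],[-0.0354,0,0.0028,0,9,0,-1]]]'
python3 -c "
from h import *
st(); goal(-30,.068)"
```

```text
time_s: 3.35
tcp_pos: [0.5612, 0.0287, 0.358]
eef_rot: [-179.8, 0.0, -112.8]
contact_force: [10.3, -6.3, -6.4]
gripper_width: 0.024
gripper_force: 30.0
time_s: 3.85
tcp_pos: [0.575, 0.0616, 0.3551]
eef_rot: [-179.8, -9.1, -112.9]
contact_force: [10.3, -7.7, -9.0]
gripper_width: 0.0239
gripper_force: 30.0
{'time_s': 3.85, 'joints': [27.532, 15.167, -16.791, 6.531, -65.09, -53.492], 'tcp_pos': [0.575, 0.062, 0.355], 'contact_force': [10.293, -7.67, -8.978], 'moment': [-1.443, -3.895, 0.683], 'gripper_width': 0.024, 'gripper_force': 29.994}
tcp in hub frame [0.0007 0.0373 0.2251] psi -9.4 r 0.06919999999999998
-30 0.068 shift [-0.08   0.001  0.016] turn [-0.2 20.9 -0. ]
```

```bash
M='python3 -m pendant'
$M '[[[-0.0237,-0.001,0.0012,0,6,0,-1],[-0.0472,-0.001,0.005,0,12,0,-1],[-0.0701,-0.001,0.0111,0,18,0,-1],[-0.0923,-0.001,0.0196,0,24,0,-1],[-0.1135,-0.001,0.0304,0,30,0,-1]]]'
python3 -c "
from h import *
st(); print(mark()); goal(-55,.068)"
```

```text
time_s: 4.35
tcp_pos: [0.617, 0.1607, 0.307]
eef_rot: [-179.9, -39.3, -112.9]
contact_force: [5.0, -11.3, -7.4]
gripper_width: 0.0237
gripper_force: 30.0
{'time_s': 4.35, 'joints': [37.221, 30.568, -9.977, 18.572, -84.993, -67.666], 'tcp_pos': [0.617, 0.161, 0.307], 'contact_force': [5.017, -11.266, -7.407], 'moment': [0.511, -3.029, 2.051], 'gripper_width': 0.024, 'gripper_force': 29.993}
tcp in hub frame [0.0008 0.1448 0.177 ] psi -39.3 r 0.06969999999999998
(4.35, 88.0, 58)
-55 0.068 shift [-0.057  0.001  0.009] turn [-0.2 15.1  0.1]
```

```bash
M='python3 -m pendant'
$M '[[[-0.0237,0,0.0012,0,6,0,-1],[-0.0472,0,0.005,0,12,0,-1],[-0.066,0,0.0098,0,17,0,-1],[-0.066,0,0.0098,0,17,0,-1],[-0.066,0,0.0098,0,17,0,-1]]]'
python3 -c "
from h import *
st(); print(mark())"
$M '[[[0,0,0,0,0,0,-1],[0,0,0,0,0,0,0],[0,0,0,0,0,0,0]]]'
python3 -c "
from h import *
for i in range(12): print(mark())
st()"
```

```text
time_s: 4.9
tcp_pos: [0.6345, 0.2024, 0.2568]
eef_rot: [-180.0, -56.1, -112.8]
contact_force: [5.0, -4.7, -1.8]
gripper_width: 0.0241
gripper_force: 30.0
{'time_s': 4.9, 'joints': [40.042, 40.679, -5.984, 22.468, -95.826, -71.617], 'tcp_pos': [0.635, 0.202, 0.257], 'contact_force': [5.036, -4.712, -1.8], 'moment': [2.307, -2.294, 1.823], 'gripper_width': 0.024, 'gripper_force': 29.995}
tcp in hub frame [0.0008 0.1901 0.1268] psi -56.3 r 0.0695
(4.9, 79.3, 61)
time_s: 5.25
tcp_pos: [0.6336, 0.202, 0.2579]
eef_rot: [180.0, -56.0, -112.8]
contact_force: [-0.5, 0.4, -0.8]
gripper_width: 0.0345
gripper_force: 0.0
(5.25, 90.0, 64)
(5.3, 97.2, 53)
(5.35, 96.8, 58)
(5.4, 102.1, 51)
(5.45, 104.5, 51)
(5.5, 104.6, 46)
(5.55, 109.7, 42)
(5.6, 112.1, 38)
(5.65, 114.4, 36)
(5.7, 117.3, 32)
(5.75, 119.3, 27)
(5.8, 120.8, 25)
{'time_s': 5.85, 'joints': [40.05, 40.491, -6.04, 22.34, -95.837, -71.615], 'tcp_pos': [0.634, 0.202, 0.258], 'contact_force': [0.669, 0.001, -0.118], 'moment': [2.639, -1.102, -0.0], 'gripper_width': 0.044, 'gripper_force': 0.0}
tcp in hub frame [1.000e-04 1.894e-01 1.282e-01] psi -55.9 r 0.06969999999999998
```

```bash
M='python3 -m pendant'
python3 - <<'E'
s=open("h.py").read()
s=s.replace('    rad=np.hypot(X[:,1],X[:,2]); k=(rad>.035)&(rad<.087)','    rad=np.hypot(X[:,1],X[:,2]); k=(rad>.03)&(rad<.080); cv2.imwrite(f"pics/m{t:.2f}.png",im[:,:,::-1])')
s=s.replace("    return round(t,2),round(","    vx,vy=cv2.fitLine(np.c_[-y,z].astype(np.float32),cv2.DIST_L2,0,.01,.01)[:2,0]; g=np.sign(vx*np.sin(w)+vy*np.cos(w)); print('  line angle',np.degrees(np.arctan2(vx*g,vy*g)).round(1),'mean yz',y.mean().round(4),z.mean().round(4))\n    return round(t,2),round(")
open("h.py","w").write(s)
E
$M '[[[0,0,0,0,0,0,0],[0,0,0,0,0,0,0],[0,0,0,0,0,0,0],[0,0,0,0,0,0,0],[0,0,0,0,0,0,0]]]'
$M '[[[0,0,0,0,0,0,0],[0,0,0,0,0,0,0],[0,0,0,0,0,0,0],[0,0,0,0,0,0,0],[0,0,0,0,0,0,0]]]'
python3 -c "
from h import *
print(mark()); goal(-56,.068)
print(mark(cv2.imread('pics/scene0.png')[:,:,::-1].copy()))
"
```

```text
time_s: 6.35
tcp_pos: [0.6336, 0.202, 0.2581]
eef_rot: [180.0, -56.0, -112.8]
contact_force: [-0.3, 0.2, 0.8]
gripper_width: 0.0435
gripper_force: 0.0
time_s: 6.85
tcp_pos: [0.6336, 0.202, 0.2582]
eef_rot: [180.0, -56.0, -112.8]
contact_force: [-0.8, -0.3, 0.3]
gripper_width: 0.0437
gripper_force: 0.0
  line angle -67.2 mean yz 0.044 0.0355
(6.85, -51.1, 4)
-56 0.068 shift [-0.     0.     0.002] turn [-0. -0.  0.]
  line angle 45.3 mean yz -0.0461 0.0317
(6.9, 56.1, 58)
```

```bash
M='python3 -m pendant'
$M '[[[0,0,0,0,0,0,-1],[0,0,0,0,0,0,-1],[0,0,0,0,0,0,-1],[0,0,0,0,0,0,-1],[0,0,0,0,0,0,-1]]]' 30
$M '[[[0.0237,-0.001,0.0012,0,-6,0,-1],[0.0472,-0.001,0.005,0,-12,0,-1],[0.0701,-0.001,0.0111,0,-18,0,-1],[0.0923,-0.001,0.0196,0,-24,0,-1],[0.1135,-0.001,0.0304,0,-30,0,-1]]]'
$M '[[[0.0237,0,0.0012,0,-6,0,-1],[0.0472,0,0.005,0,-12,0,-1],[0.0701,0,0.0111,0,-18,0,-1],[0.0923,0,0.0196,0,-24,0,-1],[0.1135,0,0.0304,0,-30,0,-1]]]'
python3 -c "
from h import *
st(); print(mark()); goal(30,.07);goal(60,.07)"
```

```text
time_s: 7.4
tcp_pos: [0.6343, 0.2017, 0.2583]
eef_rot: [-179.9, -56.0, -112.9]
contact_force: [5.5, -3.7, -1.2]
gripper_width: 0.0236
gripper_force: 30.0
time_s: 7.9
tcp_pos: [0.6, 0.1196, 0.3345]
eef_rot: [-180.0, -25.6, -112.8]
contact_force: [4.9, -5.9, -18.9]
gripper_width: 0.0241
gripper_force: 30.0
time_s: 8.4
tcp_pos: [0.5551, 0.0134, 0.3569]
eef_rot: [-179.9, 4.3, -112.8]
contact_force: [9.3, 1.1, -21.5]
gripper_width: 0.0237
gripper_force: 30.0
{'time_s': 8.4, 'joints': [20.364, 10.905, -17.79, -3.648, -58.34, -41.339], 'tcp_pos': [0.555, 0.013, 0.357], 'contact_force': [9.262, 1.068, -21.499], 'moment': [-0.098, -2.538, -0.004], 'gripper_width': 0.024, 'gripper_force': 29.995}
tcp in hub frame [ 0.001  -0.0148  0.2269] psi 3.7 r 0.06839999999999999
  line angle -168.6 mean yz 0.0062 -0.0547
(8.4, -173.7, 43)
30 0.07 shift [0.099 0.001 0.021] turn [ -0.1 -25.3  -0. ]
60 0.07 shift [0.189 0.001 0.097] turn [ -0.1 -55.3   0. ]
```

```bash
M='python3 -m pendant'
$M '[[[0.0237,0,0.0022,0,-6,0,-1],[0.0472,0,0.006,0,-12,0,-1],[0.0701,0,0.0121,0,-18,0,-1],[0.0923,0,0.0206,0,-24,0,-1],[0.1135,0,0.0314,0,-30,0,-1]]]'
$M '[[[0.0237,0,0.0012,0,-6,0,-1],[0.0472,0,0.005,0,-12,0,-1],[0.0701,0,0.0111,0,-18,0,-1],[0.0923,0,0.0196,0,-24,0,-1],[0.1135,0,0.0304,0,-30,0,-1]]]'
python3 -c "
from h import *
st(); print(mark()); goal(64,.069);goal(69,.069)"
```

```text
time_s: 8.95
tcp_pos: [0.5122, -0.0885, 0.3193]
eef_rot: [-179.8, 34.4, -112.7]
contact_force: [-2.1, 4.1, -8.5]
gripper_width: 0.0237
gripper_force: 30.0
time_s: 9.45
tcp_pos: [0.4823, -0.16, 0.2311]
eef_rot: [-179.6, 64.4, -112.4]
contact_force: [-0.4, 15.5, -3.8]
gripper_width: 0.0236
gripper_force: 30.0
{'time_s': 9.45, 'joints': [-29.689, 25.798, -12.191, -65.599, -79.564, 37.479], 'tcp_pos': [0.482, -0.16, 0.231], 'contact_force': [-0.45, 15.511, -3.768], 'moment': [-1.954, 2.106, 2.186], 'gripper_width': 0.024, 'gripper_force': 30.0}
tcp in hub frame [ 0.0012 -0.203   0.1011] psi 63.5 r 0.0678
  line angle -104.7 mean yz 0.0478 -0.0251
(9.45, -118.5, 57)
64 0.069 shift [-0.004  0.001 -0.002] turn [-0.   0.7 -0.3]
69 0.069 shift [ 0.016  0.001 -0.001] turn [-0.1 -4.3 -0.3]
```

```bash
M='python3 -m pendant'
$M '[[[0.012,0,-0.001,0,-3,0,-1],[0.012,0,-0.001,0,-3,0,-1],[0.012,0,-0.001,0,-3,0,-1],[0.012,0,-0.001,0,-3,0,-1],[0.012,0,-0.001,0,-3,0,-1]]]'
python3 -c "
from h import *
st(); print(mark())"
$M '[[[0,0,0,0,0,0,0],[0,0,0,0,0,0,0],[0,0,0,0,0,0,0],[0,0,0,0,0,0,0],[0,0,0,0,0,0,0]]]'
python3 -c "
from h import *
print(mark())"
$M '[[[0,0,0,0,0,0,0],[0,0,0,0,0,0,0],[0,0,0,0,0,0,0],[0,0,0,0,0,0,0],[0,0,0,0,0,0,0]]]'
python3 -c "
from h import *
print(mark())"
$M '[[[0,0,0,0,0,0,0],[0,0,0,0,0,0,0],[0,0,0,0,0,0,0],[0,0,0,0,0,0,0],[0,0,0,0,0,0,0]]]'
$M '[[[0,0,0,0,0,0,0],[0,0,0,0,0,0,0],[0,0,0,0,0,0,0],[0,0,0,0,0,0,0],[0,0,0,0,0,0,0]]]'
python3 -c "
from h import *
print(mark())"
$M '[[[0,0,0,0,0,0,0],[0,0,0,0,0,0,0],[0,0,0,0,0,0,0],[0,0,0,0,0,0,0],[0,0,0,0,0,0,0]]]'
python3 -c "
from h import *
print(mark())"
```

```text
time_s: 10.0
tcp_pos: [0.4803, -0.1649, 0.219]
eef_rot: [179.9, 66.9, -112.9]
contact_force: [3.0, 4.6, -3.8]
gripper_width: 0.0237
gripper_force: 30.0
{'time_s': 10.0, 'joints': [-31.145, 27.879, -12.11, -67.044, -81.401, 39.891], 'tcp_pos': [0.48, -0.165, 0.219], 'contact_force': [2.965, 4.552, -3.832], 'moment': [-3.692, 1.461, -0.438], 'gripper_width': 0.024, 'gripper_force': 29.992}
tcp in hub frame [ 0.0013 -0.2083  0.089 ] psi 66.9 r 0.0675
  line angle -100.7 mean yz 0.0501 -0.0198
(10.0, -112.4, 56)
time_s: 10.55
tcp_pos: [0.48, -0.1656, 0.2195]
eef_rot: [-180.0, 67.0, -112.8]
contact_force: [-0.3, -0.1, -0.9]
gripper_width: 0.0437
gripper_force: 0.0
  line angle -133.8 mean yz 0.0335 -0.0455
(10.55, -144.2, 50)
time_s: 11.1
tcp_pos: [0.48, -0.1655, 0.2194]
eef_rot: [180.0, 67.0, -112.8]
contact_force: [0.0, 1.5, -0.9]
gripper_width: 0.0438
gripper_force: 0.0
  line angle -154.2 mean yz 0.0175 -0.0551
(11.1, -162.7, 47)
time_s: 11.65
tcp_pos: [0.4801, -0.1655, 0.2194]
eef_rot: [180.0, 67.0, -112.8]
contact_force: [-0.4, -0.3, 0.7]
gripper_width: 0.0438
gripper_force: 0.0
time_s: 12.15
tcp_pos: [0.4801, -0.1655, 0.2195]
eef_rot: [-180.0, 67.0, -112.8]
contact_force: [-0.5, -0.4, -1.0]
gripper_width: 0.0437
gripper_force: 0.0
  line angle -158.5 mean yz 0.0124 -0.0559
(12.15, -167.9, 46)
time_s: 12.7
tcp_pos: [0.48, -0.1655, 0.2195]
eef_rot: [-180.0, 67.0, -112.8]
contact_force: [0.4, -0.2, -1.7]
gripper_width: 0.0437
gripper_force: 0.0
  line angle -159.6 mean yz 0.012 -0.0554
(12.7, -168.2, 44)
```

```bash
cat > fit.py <<'E'
from h import *
from scipy.optimize import least_squares
L=np.array([[191.4,.0062,-.0547],[255.3,.0478,-.0251],[259.3,.0501,-.0198],[226.2,.0335,-.0455],[205.8,.0175,-.0551],[201.5,.0124,-.0559],[200.4,.012,-.0554],[45.3,-.0461,.0317]])
a=np.radians(L[:,0]); n=np.c_[np.cos(a),np.sin(a)]  # normal to (-sin,cos)
c,res,_,_=np.linalg.lstsq(n,(n*L[:,1:]).sum(1),rcond=None); print("centre yz",c,"resid mm",((n@c-(n*L[:,1:]).sum(1))*1000).round(1))
def corr(deg,rr=.057):
    b=np.radians(deg); return np.degrees(np.arctan2(rr*np.sin(b)+c[0],rr*np.cos(b)-c[1]))%360
print("mean angles corrected",[(round(np.degrees(np.arctan2(-(y-c[0]),z-c[1]))%360,1)) for _,y,z in L])
A=np.array([[.1,60.8],[.65,99],[1.2,123.5]]);B=np.array([[5.25+.05*i,v] for i,v in enumerate([90,97.2,96.8,102.1,104.5,104.6,109.7,112.1,114.4,117.3,119.3,120.8])])
C=np.array([[10.55,215.8],[11.1,197.3],[12.15,192.1],[12.7,191.8]])
D=[np.c_[q[:,0],corr(q[:,1])] for q in(A,B,C)]
print("corr at 4.35,4.9:",corr(88.),corr(79.3)); print(D[1][[0,-1]],D[2])
def sim(x0,ts,c0,M):
    out=[];x=x0;t=ts[0]
    for T in ts:
        while t<T-1e-6:
            g=M*np.sin(np.radians(x+c0)); w=np.sign(g)*max(abs(g)-.13,0)/.08; x+=np.degrees(w)*.005; t+=.005
        out.append(x)
    return np.array(out)
f=lambda p:np.concatenate([sim(p[2+i],d[:,0],p[0],p[1])-d[:,1] for i,d in enumerate(D)])
s=least_squares(f,[17,.24,D[0][0,1],D[1][0,1],D[2][0,1]]); print(s.x.round(3),"resid",s.fun.round(1)); d=np.degrees(np.arcsin(.13/s.x[1])); print("delta",d,"down mark",180-s.x[0],"stops",180-s.x[0]-d,180-s.x[0]+d)
E
python3 fit.py; python3 -c "
from h import *
goal(67,.068)"
```

```text
centre yz [-0.00408232 -0.01037384] resid mm [ 1.3 -1.1  0.8  0.7 -0.  -1.3 -0.6 -0.4]
mean angles corrected [np.float64(193.1), np.float64(254.2), np.float64(260.1), np.float64(226.9), np.float64(205.8), np.float64(199.9), np.float64(199.7), np.float64(45.0)]
corr at 4.35,4.9: 76.84156791485567 68.02169746414484
[[  5.25        78.90854123]
 [  5.8        112.74297191]] [[ 10.55       226.22585373]
 [ 11.1        205.52447252]
 [ 12.15       199.46388611]
 [ 12.7        199.11121529]]
[ 15.37    0.233  49.921  80.106 225.794] resid [-0.2 -0.1  0.5  1.2 -2.7  1.2 -1.  -0.3  2.7  0.1  0.2  0.2 -0.7 -0.7
 -0.4 -0.4  1.2 -0.3 -0.4]
delta 33.85597529952811 down mark 164.63033049933455 stops 130.77435519980645 198.48630579886265
67 0.068 shift [0.001 0.001 0.   ] turn [0. 0. 0.]
```

The fit agrees with the kinematics: straight down is about 34 degrees back from the present rest. I'll grip here and turn it back by 34 degrees.

```bash
M='python3 -m pendant'
$M '[[[0,-0.001,0,0,0,0,-1],[0,-0.001,0,0,0,0,-1],[0,-0.001,0,0,0,0,-1],[0,-0.001,0,0,0,0,-1],[0,-0.001,0,0,0,0,-1]]]' 30
python3 -c "
from h import *
st(); print(mark())"
$M '[[[-0.0237,0,0.0012,0,6,0,-1],[-0.0472,0,0.005,0,12,0,-1],[-0.0701,0,0.0111,0,18,0,-1],[-0.0923,0,0.0196,0,24,0,-1],[-0.1135,0,0.0304,0,30,0,-1]]]'
$M '[[[-0.0158,0,0.0006,0,4,0,-1],[-0.0158,0,0.0006,0,4,0,-1],[-0.0158,0,0.0006,0,4,0,-1],[-0.0158,0,0.0006,0,4,0,-1],[-0.0158,0,0.0006,0,4,0,-1]]]'
python3 -c "
from h import *
st(); print(mark())"
```

```text
time_s: 13.25
tcp_pos: [0.4803, -0.1656, 0.2194]
eef_rot: [179.8, 67.0, -112.9]
contact_force: [-5.5, 1.1, 1.9]
gripper_width: 0.0239
gripper_force: 30.0
{'time_s': 13.25, 'joints': [-31.194, 27.911, -12.021, -67.004, -81.574, 39.872], 'tcp_pos': [0.48, -0.166, 0.219], 'contact_force': [-5.471, 1.133, 1.928], 'moment': [-2.32, 1.587, 1.411], 'gripper_width': 0.024, 'gripper_force': 30.0}
tcp in hub frame [ 0.0016 -0.2089  0.0894] psi 66.8 r 0.06820000000000001
  line angle -160.3 mean yz 0.0124 -0.0559
(13.25, -167.8, 44)
time_s: 13.8
tcp_pos: [0.5084, -0.0985, 0.3119]
eef_rot: [179.9, 36.8, -112.9]
contact_force: [-4.4, 4.7, -18.1]
gripper_width: 0.0242
gripper_force: 30.0
time_s: 14.3
tcp_pos: [0.5136, -0.0867, 0.3212]
eef_rot: [179.9, 33.2, -112.9]
contact_force: [-6.8, 6.2, 6.5]
gripper_width: 0.0237
gripper_force: 30.0
{'time_s': 14.3, 'joints': [-4.215, 10.821, -14.212, -37.234, -59.272, -0.715], 'tcp_pos': [0.514, -0.087, 0.321], 'contact_force': [-6.777, 6.204, 6.453], 'moment': [1.681, 1.453, 1.581], 'gripper_width': 0.024, 'gripper_force': 30.013}
tcp in hub frame [ 0.0016 -0.1232  0.1912] psi 32.8 r 0.0685
  line angle 163.7 mean yz -0.0183 -0.0674
(14.3, 164.8, 7)
```

```bash
M='python3 -m pendant'
$M '[[[0,0,0,0,0,0,-1],[0,0,0,0,0,0,-1],[0,0,0,0,0,0,-1],[0,0,0,0,0,0,-1],[0,0,0,0,0,0,-1]]]'
python3 -c "
from h import *
print(mark(),r.get_state()['qd'].round(2));im=r.capture('scene');cv2.imwrite('pics/end.png',im[:,:,::-1])"
```

```text
time_s: 14.85
tcp_pos: [0.5136, -0.0867, 0.3211]
eef_rot: [179.8, 33.3, -112.9]
contact_force: [-7.4, 7.0, 6.2]
gripper_width: 0.0238
gripper_force: 30.0
  line angle 163.7 mean yz -0.0183 -0.0674
(14.85, 164.8, 7) [ 0.02 -0.06 -0.01  0.01 -0.04  0.01]
```

View pics/end.png

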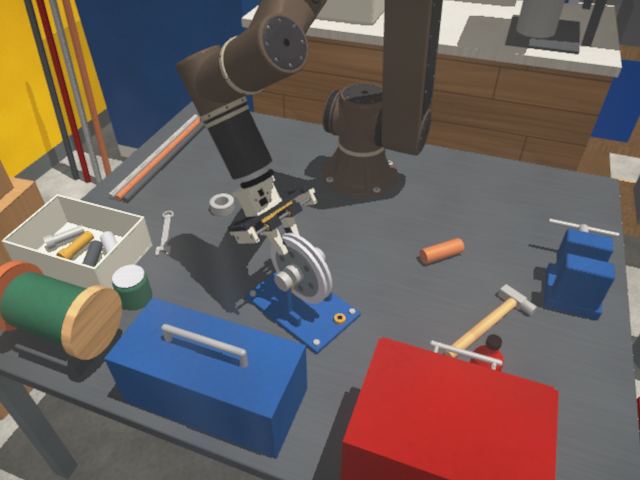

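The gripper holds the rim at about (285,245), and everything else is where it was at the start. I'm handing it in.

```bash
python3 -c "
from plant import r
print(r.close_job())"
```

```text
the job is handed in; nothing more can be done
None
```

I handed the job in at about 15 s. I raised the heavy side level on both sides and it swung back each time, which puts it about 15° ahead of the mark. By my measurements (within about 2°) it now points straight down, with the pulley still and gripped on its rim at 30 N, and the last picture shows nothing else on the bench moved.

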